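# Turn a keyed cassette home in its loading socket and lock it

## Task

The keyed cassette stands proud on its loading socket because its keys are out of line with their holes. Without lifting it off, turn it until the keys drop in, press it gently until the disc is fully home, flush on the socket, and then swing the hold-down arm in over the disc as far as its stop; the arm may first have to be pushed out of the way. Leave the carton, the pot and the two bottles where they stand.

Things in the scene. Friction and masses are not known exactly. Their poses are not given: they have to be found in the camera images.
- socket: Fixed aluminium block, 112 x 112 mm, 40 mm high, at the left or right end of the coater top; origin at the centre of its underside, z up, sides along its own x and y. In its top: a round 27 mm bore at the centre and three round key holes, 14.5 mm wide and 30 mm deep, centred at (28, 0), (-18, 31) and (-22, -38) mm. On its corner (-47, -47) mm stands the post of the hold-down arm.
- bore (a point): Centre of the socket's top face, z = 40 mm in its frame: mouth of the bore. A dark index tab (10 mm wide, 10 mm out) on the block's +y side marks where the wing points when the keys are in line. A stiff friction pad in the bore halts the cassette once its keys have dropped about 4 mm; pressing on the cassette with about 5 to 8 N pushes the pad down the last 10 mm, and it stays there.
- cassette: Loose keyed cassette, about 0.6 kg: steel disc, 104 mm diameter, 10 mm thick; origin at the centre of the disc's underside, z up. Below: a spigot (26 mm diameter and length), already in the bore, and three round-ended key pins, 11 mm diameter, 14 mm long, at the (x, y) of the key holes. They enter in one position only: its x, y axes along the socket's, within about 0.03 rad.
- boss_top (a point): Flat top of the cassette's central boss (26 mm diameter), (0, 0, 44) mm in its frame: the place to press. The cassette's origin is at z = 54 mm in the socket's frame while it rests on the ends of its keys, about 50 mm once they have dropped in, and 40 mm when fully home.
- wing_tip (a point): Top outer end of the cassette's wing, (0, 55, 39) mm in its frame. The wing is an upright rib, 12 mm thick, along the cassette's +y from the boss out to 55 mm from the axis, from the disc's top (z = 10 mm) up to z = 39 mm, for turning it. At the start it is 0.6 rad or more off. It turns either way with a push of a few newtons on the wing.
- clamp_arm (a joint): Angle of the hold-down arm about the vertical axis at clamp_pivot: 0 = closed at its stop, pointing at the socket's centre over the disc; grows clockwise seen from above, to 2.7 (fully out). In the socket's frame the arm points at pi/4 - joint from x. Stays where left. Until the cassette is home its disc stops the arm at about 1.1; below 1.7 the knob stands close beside the disc.
- clamp_pivot (a point): Pivot of the hold-down arm, (-47, -47, 52) mm in the socket's frame. The arm is a flat steel bar 14 mm wide and 10 mm thick, reaching 42 mm from the pivot, 52 to 62 mm above the coater top.
- clamp_knob (a point): Top of the black upright knob on the hold-down arm (shank 12 mm, head 16 mm in diameter, 62 to 87 mm above the coater top), 34 mm from the pivot. About 2.5 N sideways on it swings the arm.
- carton: Brown carton 112 x 66 x 40 mm, loose, lying at the end of the coater top where the socket is not; origin at the centre of its underside. Leave alone.
- pot: Grey round pot, 69 mm diameter, 41 mm high, loose, in front of the fixed bell jar (glass 290 mm, collar 340 mm in diameter, 480 mm high, centred about x 0.68, y 0.13: keep the arm clear of it); origin at the centre of its underside. Leave alone.
- amber: Amber bottle, 66 mm diameter, 135 mm high, loose, at the back left; origin at the centre of its underside. Leave alone.
- dropper: Slim dropper bottle, 30 mm diameter, 93 mm high, loose, at the back right; origin at the centre of its underside. Leave alone.

How it is judged (in metres and radians):
On the way:
1. the cassette is fully home in the socket (z of cassette in the frame of socket below 0.0418 m), for 0.2 s.
At the end, for the whole second after the job is handed in: The cassette's disc is flush on the socket (within 1.8 mm), keyed (axes within 0.12 rad, centre within 4 mm) and at rest, and the hold-down arm is swung in over it to within 0.15 rad of its stop (z of cassette in the frame of socket below 0.0418 m and horizontal distance between cassette and socket below 0.004 m and angle between the x axis of cassette and the x axis of socket, either way round below 0.12 rad and value of joint clamp_arm below 0.15 rad and linear speed of cassette below 0.02 m/s); the robot touches nothing.
It fails at once if the cassette is lifted off the socket (more than 18 mm above where it starts) or tipped by more than 0.35 rad (z of cassette in the frame of socket above 0.072 m or angle between cassette's own z axis and vertical above 0.35 rad).
It fails at once if the cassette is pressed or struck with more than 80 N (contact force between any of the fingers, the arm and cassette above 80 N).
It fails at once if the carton, the pot or a bottle is moved by more than 25 mm (distance of any of carton, pot, amber, dropper from where it was at the start of the episode above 0.025 m).
It fails at once if a bottle is knocked over (angle between any of amber, dropper's own z axis and vertical above 0.5 rad).
It also fails if it takes over 72 s, if anything falls off the work surface, if the arm or the gripper's body presses on something with over 40 N, if the wrist force passes 120 N, or if a joint passes its speed limit or range.

## Robot

A 6-joint arm with a two-finger parallel gripper is mounted at the origin on a cart in front of the work surface, level with it; the furniture and walls round the work are solid. World frame = base frame: x ahead of the robot, y to its left, z up, the work surface at z = 0. Lengths are in mm, angles in rad, forces in N, time in s.
With the tool pointing down it reaches from about 275 to 750 mm from the base axis. Payload 10.2 kg.
Tool frame: the origin (TCP) lies between the finger pads; the fingertips stand 14 mm ahead of it and the grasp point (between the pads) lies 5 mm behind it (tip_reach is the distance from the TCP to the fingertips, in mm); z points along the fingers, y is the line along which they close (so a half turn about z gives the same grasp; the last joint's range is limited). The gripper opens to 85 mm and grips with 20 to 120 N. Pads are 22 mm wide; open, the fingers measure 114 mm over their backs; the gripper's body (76 mm by 85 mm) begins 54 mm behind the grasp point. The pads swing forward as they close: fully open they stand 13 mm farther back than shut.
Start: joints at [1.03, 0.313, 1.498, -0, 1.331, -0.223], TCP at [164.064, 498.713, 245.294] pointing down, gripper open.
Joint ranges: [-2.94, 2.94], [-0.97, 2.17], [0.19, 2.56], [-1.23, 4.37], [0.02, 3.11], [-2.88, 2.88]. Speed limits (rad/s): [2.39, 2.39, 3.01, 3.14, 3.14, 3.14].

## Interface

Orientations are given as a unit quaternion [w, x, y, z].
In Python, from rig import * gives the robot as it stands.
- The arm moves only by the tool arm_command, never from a script. Its argument "steps" is a list that holds one entry, the list of rows, each a list of 7 numbers: the opening, from 0 (shut) to 1 (fully open), then the shift along the tool's x, y, z each as a share of 0.05 m, from -1 to 1, then the turn, a rotation vector about the tool's x, y, z each as a share of 0.15 rad, from -1 to 1. A call has 1 to 8 rows; each row shifts and turns the commanded pose from where the row before left it, along the tool's axes as they then stand; what a row does not reach is not made up. A row lasts 1/8 s, in which the tool goes at most 62.5 mm and 10.7 degrees, less where a joint would pass 70% of its speed; a pose out of reach is approached as far as the arm can. A call with a number of a shift or a turn outside -1 to 1 is refused whole. A call with a gripper value outside its range is refused whole. The fingers move at their own pace and stop on an object; "squeeze" is the grip in N (left out, the last holds). Time passes only in rows, so rows that do not move let the fingers close. It gives the time, the measured TCP pose, the force, the opening and the grip force at its end, in the units of the state.
- sense(): the state, without advancing time (a new reading comes with each control period).
- capture(name): name is "scene" or "top" or "wrist"; returns the picture (400x640x3 uint8, red, green, blue); there is no depth.
- get_calibration(name): a dict with "intrinsics" (3x3 intrinsics, pixels), "rvec" (rotation vector, rad) and "tvec" (3), from world to camera coordinates, as OpenCV has them; the wrist camera has in their place "T_tool_cam" (4x4, takes a point from camera to tool coordinates, whose origin is the TCP and whose axes are the flange's). Camera axes: x right, y down, z forward; pixel columns grow to the right and rows downward; lengths in mm; the calibration is good to about 2 mm. A picture is of the moment at which its call begins: read the wrist's pose just before it. get_calibration takes no time and is no camera call.
- finish_job(): hands the job in; it is judged then, once.
The state is a dict: "time_s": time; "joints": joint angles; "dq": joint speeds; "tau": joint torques, N m; "eef_pos": TCP position; "ee_rot": TCP orientation; "force": force on the tool from outside, world axes, zero at the start; "wrist_torque": the same for the moment, N m; "grip_width": opening from 0.0 (shut) to 1.0 (fully open); "grip_force": force on a finger pad.
Only numpy, scipy, OpenCV 4.12 (cv2) and the standard library are available. Lean on these libraries where they do the work, as an engineer would, in place of code of your own. Each camera call takes 0.05 s, during which the arm holds its last target. There are 200 camera calls.

## Working session

There is one attempt and no reset: what is moved stays moved. The work goes in short steps, Python scripts to look and compute and a tool call to move; the robot and the scene stay as the last step left them, time stands still between calls to the robot, and variables do not carry over. Pictures are saved under pics/ and viewed, at most 10 in all, crops included, and the job is handed in when it is done.

Besides the shell and the picture viewer there is one more tool, called after "Call:" as name([rows], argument=value, ...), one row to a line, values as JSON. arm_command: Moves the arm, as the interface text tells. Its arguments: {"type":"object","properties":{"steps":{"type":"array"},"squeeze":{"type":"number"}},"required":["steps"]}

```bash
mkdir -p pics; ls; python3 - <<'E'
from rig import *
import cv2,numpy as np
s=sense();print(s['time_s'],s['eef_pos'],s['ee_rot'],s['force'],s['grip_width'])
for n in ("scene","top","wrist"):
    im=capture(n);cv2.imwrite(f"pics/{n}0.png",im[:,:,::-1]);c=get_calibration(n);print(n,c)
E
```

```text
pics
0.0 [163.94451088 498.47894409 244.72409765] [-2.46189808e-04  1.58239722e-01  9.87400494e-01 -6.27556361e-04] [-0.2305095   0.39562283 -0.0186593 ] 0.9980441631765798
scene {'intrinsics': array([[465.40887547,   0.        , 316.68035074],
       [  0.        , 465.40887547, 206.28256314],
       [  0.        ,   0.        ,   1.        ]]), 'rvec': array([ 2.18597147, -0.90595104,  0.40270179]), 'tvec': array([-256.44368545,  367.9202024 ,  621.40594283])}
top {'intrinsics': array([[492.80556468,   0.        , 322.78677953],
       [  0.        , 492.80556468, 206.99228115],
       [  0.        ,   0.        ,   1.        ]]), 'rvec': array([ 2.13070647, -2.17306087,  0.19645135]), 'tvec': array([ 128.32117901,  542.30307858, 1171.44876187])}
wrist {'intrinsics': array([[277.38908906,   0.        , 324.97008322],
       [  0.        , 277.38908906, 191.55754498],
       [  0.        ,   0.        ,   1.        ]]), 'T_tool_cam': array([[-7.43389882e-04, -9.44535903e-01, -3.28407330e-01,
         8.46350624e+01],
       [ 9.99999170e-01, -3.56503483e-04, -1.23827603e-03,
         6.21729412e-01],
       [ 1.05251781e-03, -3.28407978e-01,  9.44535384e-01,
        -1.27970424e+02],
       [ 0.00000000e+00,  0.00000000e+00,  0.00000000e+00,
         1.00000000e+00]])}
```

View pics/top0.png

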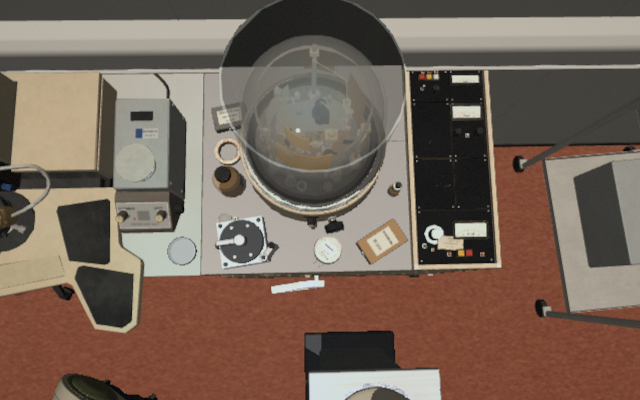

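View pics/scene0.png

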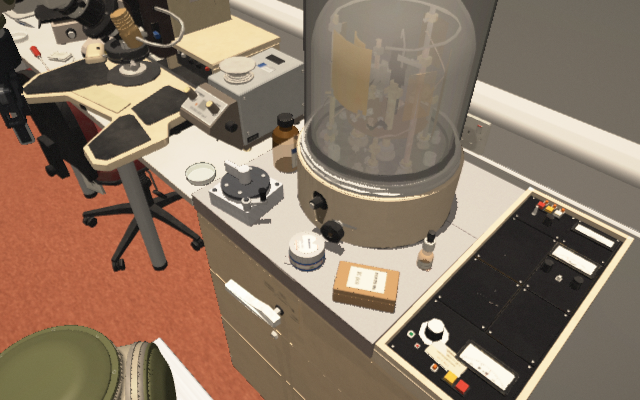

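View pics/wrist0.png

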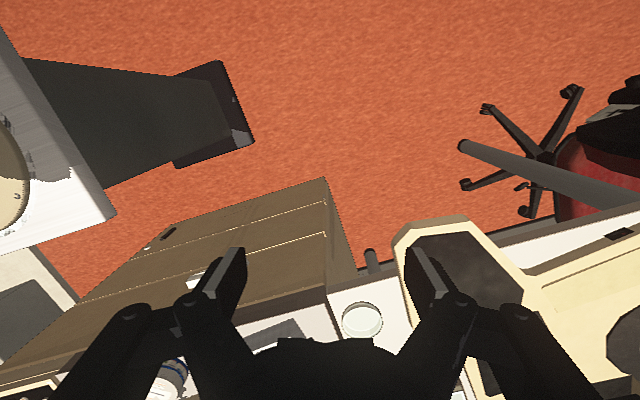

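The top view shows the socket at about (241,243), with the dark disc and a light wing pointing left and the knob near (272,248). The scene view shows the socket at (245,190). The wrist view doesn't include it. I'll enlarge both crops.

```bash
cat > h.py <<'E'
import cv2,numpy as np
from rig import *
from scipy.spatial.transform import Rotation as R
def cam(n,s=None):
    c=get_calibration(n);K=c["intrinsics"]
    if n=="wrist":
        q=s["ee_rot"];T=np.eye(4);T[:3,:3]=R.from_quat([q[1],q[2],q[3],q[0]]).as_matrix();T[:3,3]=s["eef_pos"]
        M=np.linalg.inv(T@c["T_tool_cam"]);return K,M[:3,:3],M[:3,3]
    return K,cv2.Rodrigues(c["rvec"])[0],np.array(c["tvec"])
def ray(C,uv):
    K,r,t=C;d=r.T@np.linalg.solve(K,[uv[0],uv[1],1.]);return -r.T@t,d/np.linalg.norm(d)
def onz(C,uv,z):
    o,d=ray(C,uv);return o+d*(z-o[2])/d[2]
def proj(C,p):
    K,r,t=C;q=(K@(r@np.atleast_2d(p).T+t[:,None])).T;return q[:,:2]/q[:,2:]
def tri(*cu):
    A=0;b=0
    for C,uv in cu:
        o,d=ray(C,uv);P=np.eye(3)-np.outer(d,d);A=A+P;b=b+P@o
    p=np.linalg.solve(A,b);return p,[np.linalg.norm(np.cross(p-ray(C,uv)[0],ray(C,uv)[1])) for C,uv in cu]
E
python3 - <<'E'
from h import *
a=cv2.imread("pics/top0.png")[205:280,205:285];b=cv2.imread("pics/scene0.png")[150:230,200:300]
a=cv2.resize(a,None,fx=5,fy=5,interpolation=cv2.INTER_CUBIC);b=cv2.resize(b,None,fx=4,fy=4,interpolation=cv2.INTER_CUBIC)
o=np.zeros((375,800,3),np.uint8);o[:375,:400]=a;o[:320,400:]=b;cv2.imwrite("pics/c0.png",o)
C=cam("top")
for uv in [(217,219),(265,217),(269,263),(220,267)]:print(uv,onz(C,uv,40).round())
for n,uv,z in [("pot",(328,250),41),("amber",(223,174),135),("dropper",(396,186),93),("carton",(382,242),40)]:print(n,onz(C,uv,z).round())
E
```

```text
(217, 219) [520. 376.  40.]
(265, 217) [523. 260.  40.]
(269, 263) [410. 250.  40.]
(220, 267) [403. 368.  40.]
pot [439. 107.  41.]
amber [610. 346. 135.]
dropper [584. -56.  93.]
carton [456. -25.  40.]
```

View pics/c0.png

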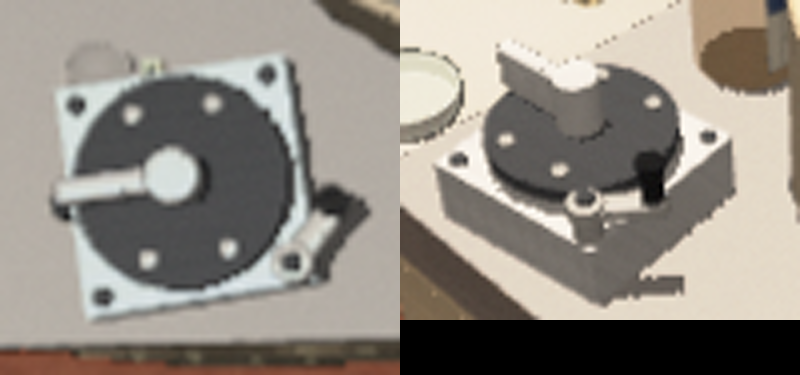

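Crop: post ring at crop (292,260) in top view, so socket +y points image-left. The wing, from the boss at (170,175) to about (60,190), looks close to +y. The text says it starts at least 0.6 rad off, so I want a closer look from the wrist camera.

Call:
arm_command([
  [[1, -0.98, -0.24, 0, 0, 0, 0], [1, -0.98, -0.24, 0, 0, 0, 0], [1, -0.98, -0.24, 0, 0, 0, 0], [1, -0.98, -0.24, 0, 0, 0, 0], [1, -0.98, -0.24, 0, 0, 0, 0], [1, -0.98, -0.24, 0, 0, 0, 0], [1, -0.98, -0.24, 0, 0, 0, 0], [1, 0, 0, 0, 0, 0, 0]],
])

```text
time_s: 1.15
eef_pos: [465.7, 309.8, 244.5]
ee_rot: [-0.0, 0.16, 0.987, -0.0]
force: [-0.3, 1.2, 0.4]
grip_width: 1.003
grip_force: 0.0
```

```bash
python3 - <<'E'
from h import *
s=sense();print(s['time_s'],s['eef_pos'],s['ee_rot'],s['joints'])
im=capture("wrist");cv2.imwrite("pics/w1.png",im[:,:,::-1])
E
```

```text
1.15 [465.72341234 309.7912812  244.53527777] [-2.82659499e-04  1.60148655e-01  9.87092801e-01 -3.62099493e-04] [ 3.77671950e-01  3.89939513e-01  1.39193805e+00 -3.39243774e-04
  1.36057183e+00 -8.71370908e-01]
```

View pics/w1.png

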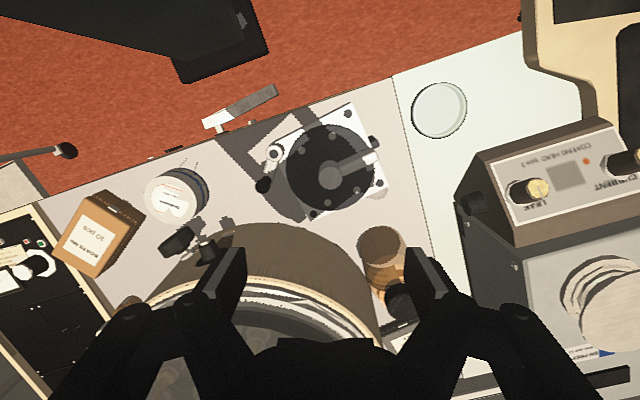

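The wrist view shows the socket around (330,165), with the wing from the boss at (333,175) towards (380,155), a dark tab near (373,142), and the post at (274,152). I'll enlarge it to get precise pixels.

```bash
python3 - <<'E'
from h import *
im=cv2.imread("pics/w1.png")[90:230,235:400]
cv2.imwrite("pics/c1.png",cv2.resize(im,None,fx=4,fy=4,interpolation=cv2.INTER_CUBIC))
E
```

```text
(no output)
```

View pics/c1.png

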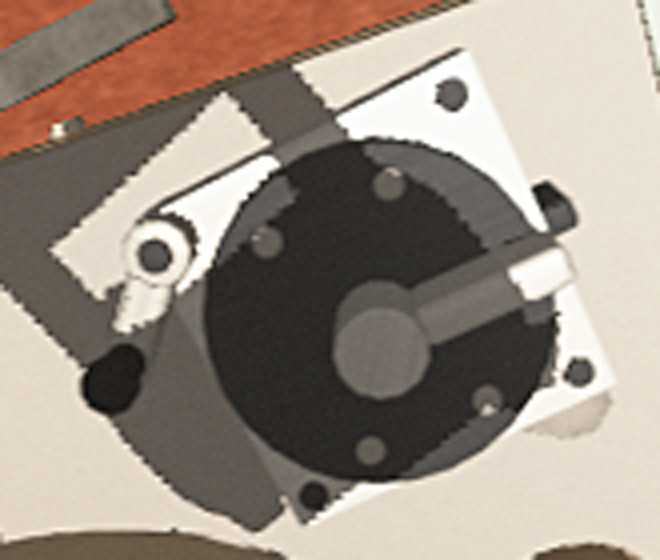

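```bash
python3 - <<'E'
from h import *
s=sense();C=cam("wrist",s);T=cam("top");S=cam("scene")
P=lambda u,v:(235+u/4-.4,90+v/4-.4)
Q=lambda u,v:(205+u/5-.4,205+v/5-.4)
W=lambda u,v:(200+(u-400)/4-.4,150+v/4-.4)
pts={"h+-":((452,95),(102,297),(458,160)),"h++":((580,372),(75,105),None),"h-+?":((314,496),(267,72),(708,137)),
"boss":((381,352),(172,174),(577,75)),"tip":((572,265),(55,190),(505,52)),"post":((155,252),(292,261),(586,203)),"knob":((108,378),(333,205),(650,160))}
for k,(a,b,c) in pts.items():
    L=[(C,P(*a)),(T,Q(*b))]+([(S,W(*c))] if c else [])
    p,e=tri(*L);p2,e2=tri(*L[:2]);print(k,p.round(1),np.round(e,1),'2v',p2.round(1),'w',onz(C,P(*a),p[2]).round(),)
for z,k in [(40,"h+-"),(40,"h++"),(40,"h-+?"),(98,"boss"),(93,"tip"),(62,"post"),(87,"knob")]:
    print(k,z,onz(C,P(*pts[k][0]),z).round(1),onz(T,Q(*pts[k][1]),z).round(1))
print("tab",onz(C,P(555,205),38).round(1))
E
```

```text
h+- [411.3 355.6  40.9] [0.8 1.2 1.8] 2v [410.6 356.2  39.3] w [411. 356.  41.]
h++ [503.4 369.8  41.1] [0.2 0.2] 2v [503.4 369.8  41.1] w [503. 370.  41.]
h-+? [518.4 276.5  40.2] [1.  0.5 1.5] 2v [518.1 276.7  38.8] w [517. 277.  40.]
boss [465.1 315.6  90.4] [1.6 0.9 2.4] 2v [464.7 316.2  86.3] w [464. 317.  90.]
tip [460.3 371.6  77.6] [0.5 1.5 1.6] 2v [458.4 370.9  84.6] w [460. 372.  78.]
post [424.9 262.3  62. ] [1.3 0.6 1.9] 2v [424.2 262.7  60.6] w [424. 263.  62.]
knob [450.2 241.9  86.5] [2.5 1.8 3.4] 2v [449.5 241.8  80.3] w [449. 244.  86.]
h+- 40 [411.  356.3  40. ] [410.2 355.9  40. ]
h++ 40 [503.8 370.1  40. ] [503.5 369.9  40. ]
h-+? 40 [517.6 276.9  40. ] [518.  276.6  40. ]
boss 98 [461.7 317.3  98. ] [463.4 314.4  98. ]
tip 93 [456.4 370.3  93. ] [457.5 369.   93. ]
post 62 [423.7 263.   62. ] [424.4 262.6  62. ]
knob 87 [448.5 244.2  87. ] [448.5 241.1  87. ]
tab [451.4 376.5  38. ]
```

```bash
python3 - <<'E'
from h import *
s=sense();C=cam("wrist",s);T=cam("top");S=cam("scene")
P=lambda u,v:(235+u/4-.4,90+v/4-.4)
Q=lambda u,v:(205+u/5-.4,205+v/5-.4)
W=lambda u,v:(200+(u-400)/4-.4,150+v/4-.4)
for a,b,c in [((390,185),(148,260),(505,139)),((266,242),(228,248),(560,169)),((371,450),(212,102),(654,102)),((487,400),(132,113),(601,73))]:
    p,e=tri((C,P(*a)),(T,Q(*b)),(S,W(*c)));print(p.round(1),np.round(e,1),tri((C,P(*a)),(S,W(*c)))[0].round(1),tri((C,P(*a)),(T,Q(*b)))[0].round(1),(p-[464.4,316.2,0])[:2].round(1))
# predicted pixels in crops, in upscaled crop coords
psi=.15;c=np.array([464.4,316.2]);r=np.array([[np.cos(psi),-np.sin(psi)],[np.sin(psi),np.cos(psi)]])
for z0 in (40,50,54):
    for n,p in [("boss",(0,0,44)),("tip",(0,55,39)),("tipbot",(0,55,10)),("rimL",(0,52,10)),("rimF",(-52,0,10)),("rimR",(0,-52,10)),("rimB",(52,0,10))]:
        w=np.r_[c+r@p[:2],p[2]+z0]
        print(z0,n,((proj(C,w)[0]-[235,90]+.4)*4).round(),((proj(T,w)[0]-205+.4)*5).round(),((proj(S,w)[0]-[200,150]+.4)*4+[400,0]).round())
E
```

```text
[427.2 331.   61. ] [0.8 1.  1.4] [427.9 331.4  60.5] [426.9 331.5  57.8] [-37.2  14.8]
[432.1 292.8  60.9] [1.3 1.  2.2] [432.7 292.8  60.5] [431.4 293.3  58.8] [-32.3 -23.4]
[502.2 301.   59.4] [1.4 0.9 2.2] [502.9 301.2  58.8] [501.8 301.4  56.7] [ 37.8 -15.2]
[497.3 338.9  60.4] [1.3 0.7 1.9] [498.  339.2  59.8] [497.  339.5  57.9] [32.9 22.7]
40 boss [380. 348.] [172. 175.] [572.  86.]
40 tip [563. 253.] [ 57. 195.] [497.  54.]
40 tipbot [546. 234.] [ 69. 200.] [503.  97.]
40 rimL [537. 238.] [ 75. 199.] [507.  99.]
40 rimF [296. 159.] [198. 288.] [510. 189.]
40 rimR [226. 391.] [290. 163.] [653. 175.]
40 rimB [453. 460.] [167.  75.] [643.  87.]
50 boss [380. 358.] [169. 173.] [570.  71.]
50 tip [570. 261.] [ 53. 194.] [494.  40.]
50 tipbot [552. 240.] [ 65. 199.] [501.  82.]
50 rimL [542. 245.] [ 71. 198.] [505.  84.]
50 rimF [294. 163.] [196. 287.] [507. 175.]
50 rimR [222. 402.] [288. 161.] [651. 161.]
50 rimB [455. 473.] [164.  73.] [642.  72.]
54 boss [380. 363.] [168. 172.] [569.  65.]
54 tip [573. 264.] [ 51. 193.] [493.  34.]
54 tipbot [554. 242.] [ 63. 198.] [500.  76.]
54 rimL [544. 247.] [ 69. 197.] [504.  79.]
54 rimF [293. 165.] [194. 287.] [506. 169.]
54 rimR [221. 406.] [287. 160.] [651. 155.]
54 rimB [456. 478.] [163.  72.] [641.  66.]
```

The socket is at (464.4, 316.2) with yaw +0.15. The disc top measures about z 60, so the cassette origin is near 50. The wing lies within about 0.05 rad of +y, which disagrees with the text's 0.6 rad. The height where the fingers meet the boss will settle it: TCP z about 112 if standing on the keys, 108 if they have dropped. I'll shut the fingers, go above the boss and feel down gently.

Call:
arm_command([
  [[0, 0.06, 0.12, 0.6, 0, 0, 0], [0, 0, 0, 0.6, 0, 0, 0], [0, 0, 0, 0.6, 0, 0, 0], [0, 0, 0, 0.4, 0, 0, 0], [0, 0, 0, 0.2, 0, 0, 0], [0, 0, 0, 0, 0, 0, 0], [0, 0, 0, 0, 0, 0, 0]],
], squeeze=20)

```text
time_s: 2.08
eef_pos: [462.9, 318.7, 126.2]
ee_rot: [0.001, 0.158, 0.987, 0.0]
force: [-0.7, 0.1, 0.4]
grip_width: -0.0
grip_force: 0.0
```

Call:
arm_command([
  [[0, -0.04, -0.04, 0.16, 0, 0, 0], [0, 0, 0, 0.08, 0, 0, 0], [0, 0, 0, 0.04, 0, 0, 0], [0, 0, 0, 0, 0, 0, 0]],
])

```text
time_s: 2.58
eef_pos: [463.9, 315.9, 111.2]
ee_rot: [-0.0, 0.158, 0.987, -0.0]
force: [0.9, 0.8, 0.5]
grip_width: -0.002
grip_force: 0.0
```

Call:
arm_command([
  [[0, 0, 0, 0.03, 0, 0, 0], [0, 0, 0, 0.03, 0, 0, 0], [0, 0, 0, 0, 0, 0, 0]],
])

```text
time_s: 2.95
eef_pos: [463.9, 315.8, 108.2]
ee_rot: [-0.0, 0.158, 0.987, -0.0]
force: [0.5, -0.5, -0.0]
grip_width: -0.001
grip_force: 0.0
```

Call:
arm_command([
  [[0, 0, 0, 0.03, 0, 0, 0], [0, 0, 0, 0.03, 0, 0, 0], [0, 0, 0, 0, 0, 0, 0]],
])

```text
time_s: 3.32
eef_pos: [464.1, 316.0, 105.6]
ee_rot: [0.0, 0.158, 0.987, 0.0]
force: [-0.6, -1.2, 4.2]
grip_width: -0.002
grip_force: 1.9
```

Contact came at tip z about 91.6, so the keys have already dropped, which agrees with the measured angle. I'll press on.

Call:
arm_command([
  [[0, 0, 0, 0.03, 0, 0, 0], [0, 0, 0, 0.03, 0, 0, 0], [0, 0, 0, 0, 0, 0, 0]],
])

```text
time_s: 3.7
eef_pos: [464.2, 316.0, 102.7]
ee_rot: [0.0, 0.158, 0.987, 0.0]
force: [-0.6, 0.4, 4.8]
grip_width: 0.002
grip_force: 2.5
```

Call:
arm_command([
  [[0, 0, 0, 0.03, 0, 0, 0], [0, 0, 0, 0.03, 0, 0, 0], [0, 0, 0, 0, 0, 0, 0]],
])

```text
time_s: 4.08
eef_pos: [464.2, 316.0, 99.7]
ee_rot: [0.0, 0.158, 0.987, 0.0]
force: [-0.5, 0.7, 4.8]
grip_width: -0.002
grip_force: 2.5
```

Call:
arm_command([
  [[0, 0, 0, 0.02, 0, 0, 0], [0, 0, 0, 0.02, 0, 0, 0], [0, 0, 0, 0, 0, 0, 0]],
])

```text
time_s: 4.45
eef_pos: [464.2, 315.9, 98.1]
ee_rot: [0.0, 0.158, 0.987, 0.0]
force: [-2.0, -1.0, 8.5]
grip_width: -0.0
grip_force: 4.0
```

Call:
arm_command([
  [[0, 0, 0, 0.02, 0, 0, 0], [0, 0, 0, 0.02, 0, 0, 0], [0, 0, 0, 0, 0, 0, 0]],
])

```text
time_s: 4.82
eef_pos: [464.6, 316.2, 98.0]
ee_rot: [0.001, 0.158, 0.987, 0.001]
force: [-6.4, -3.8, 24.3]
grip_width: -0.0
grip_force: 11.6
```

Hard stop at tip z 84.0, so the cassette is home (40 + 44). Next I lift off, go to the outer side of the knob and turn the tool so its y axis lies along the arm's swing.

Call:
arm_command([
  [[0, 0, 0, -0.6, 0, 0, 0], [0, 0, 0, -0.7, 0, 0, 0], [0, 0.1, -0.7, 0, 0, 0, 0], [0, 0.1, -0.7, 0, 0, 0, 0], [0, 0.1, -0.67, 0, 0, 0, 0], [0, 0, 0, 0, 0, 0, 0.92], [0, 0, 0, 0, 0, 0, 0.92], [0, 0, 0, 0, 0, 0, 0.92]],
])

```text
time_s: 5.82
eef_pos: [417.3, 222.1, 160.2]
ee_rot: [-0.0, 0.36, 0.933, -0.0]
force: [0.3, 0.1, 1.1]
grip_width: -0.001
grip_force: 0.0
```

Call:
arm_command([
  [[0, 0, 0, 0, 0, 0, 0.92], [0, 0, 0, 0, 0, 0, 0.92], [0, 0, 0, 0, 0, 0, 0.92], [0, 0, 0, 0, 0, 0, 0], [0, 0, 0, 0, 0, 0, 0]],
])

```text
time_s: 6.45
eef_pos: [417.3, 222.2, 160.2]
ee_rot: [-0.0, 0.541, 0.841, -0.0]
force: [0.4, -0.2, -0.3]
grip_width: -0.003
grip_force: 0.0
```

```bash
python3 - <<'E'
from h import *
s=sense();print(s['eef_pos'],s['ee_rot'],s['joints'])
im=capture("wrist")[:,:,::-1];T=capture("top")[205:280,205:285,::-1]
o=np.zeros((400,800,3),np.uint8);o[:,:400]=cv2.resize(im,None,fx=.9,fy=.9)[:360,100:500].repeat(1,0)[:400] if 0 else cv2.copyMakeBorder(im[:,120:520],0,0,0,0,0)
o[:375,400:]=cv2.resize(T,None,fx=5,fy=5,interpolation=cv2.INTER_CUBIC);cv2.imwrite("pics/c2.png",o)
E
```

```text
[417.30405789 222.21477853 160.19296987] [-7.59448041e-05  5.40971447e-01  8.41040953e-01 -5.67736849e-05] [ 2.40749927e-01  2.89376590e-01  1.76833498e+00  3.63840492e-05
  1.08406798e+00 -1.86879948e-01]
```

View pics/c2.png

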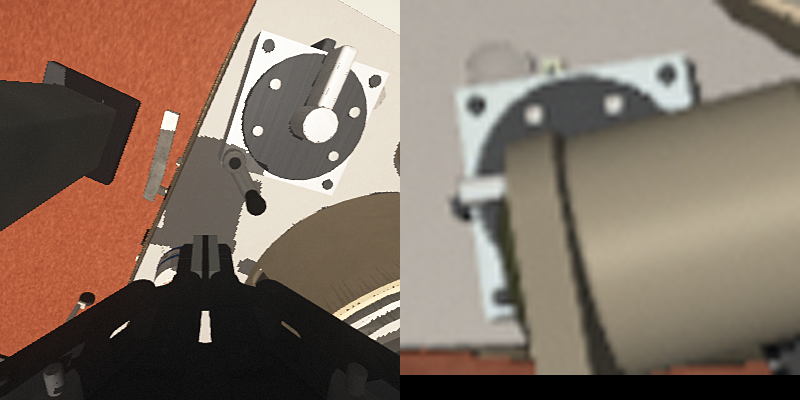

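The disc is flush and the wing lines up with the tab at wrist crop (325,45). The knob is at (255,203) and the fingertips at (205,240), about 30 mm thick. I'll descend beside the knob and swing it about the pivot.

Call:
arm_command([
  [[0, 0, 0, 0.8, 0, 0, 0], [0, 0, 0, 0.78, 0, 0, 0], [0, 0, 0, 0, 0, 0, 0], [0, -0.056, 0.1, 0, 0, 0, -0.93], [0, -0.056, 0.1, 0, 0, 0, -0.93], [0, 0, 0, 0, 0, 0, 0]],
])

```text
time_s: 7.3
eef_pos: [429.7, 222.2, 82.8]
ee_rot: [0.001, 0.42, 0.907, 0.001]
force: [0.3, 0.4, -0.2]
grip_width: -0.003
grip_force: 0.0
```

Call:
arm_command([
  [[0, -0.056, 0.1, 0, 0, 0, -0.93], [0, -0.056, 0.1, 0, 0, 0, -0.93], [0, -0.056, 0.1, 0, 0, 0, -0.93], [0, 0, 0, 0, 0, 0, 0]],
])

```text
time_s: 7.8
eef_pos: [445.1, 227.7, 82.1]
ee_rot: [0.0, 0.224, 0.975, 0.0]
force: [-0.3, -0.6, 0.5]
grip_width: -0.003
grip_force: 0.1
```

Call:
arm_command([
  [[0, -0.056, 0.1, 0, 0, 0, -0.93], [0, -0.056, 0.1, 0, 0, 0, -0.93], [0, -0.056, 0.1, 0, 0, 0, -0.93]],
])

```text
time_s: 8.18
eef_pos: [457.5, 239.1, 81.9]
ee_rot: [0.0, 0.015, 1.0, -0.0]
force: [-1.2, -3.0, 0.9]
grip_width: 0.002
grip_force: 1.4
```

Call:
arm_command([
  [[0, -0.056, 0.1, 0, 0, 0, -0.93], [0, -0.056, 0.1, 0, 0, 0, -0.93], [0, -0.056, 0.1, 0, 0, 0, -0.93]],
])

```text
time_s: 8.55
eef_pos: [464.0, 254.8, 81.9]
ee_rot: [0.0, -0.193, 0.981, -0.0]
force: [-0.4, -3.2, 0.9]
grip_width: 0.0
grip_force: 1.3
```

Call:
arm_command([
  [[0, -0.056, 0.1, 0, 0, 0, -0.93], [0, -0.03, 0.05, 0, 0, 0, -0.46], [0, 0, 0, 0, 0, 0, 0]],
])

```text
time_s: 8.93
eef_pos: [464.8, 263.6, 81.7]
ee_rot: [0.0, -0.292, 0.956, -0.0]
force: [0.1, -0.8, 0.3]
grip_width: -0.001
grip_force: 0.3
```

Call:
arm_command([
  [[0, -0.03, 0.05, 0, 0, 0, -0.46], [0, -0.03, 0.05, 0, 0, 0, -0.46], [0, -0.03, 0.05, 0, 0, 0, -0.46], [0, 0, 0, 0, 0, 0, 0]],
])

```text
time_s: 9.43
eef_pos: [463.7, 272.2, 81.6]
ee_rot: [0.0, -0.39, 0.921, -0.0]
force: [0.9, -1.2, -0.3]
grip_width: 0.003
grip_force: 0.6
```

Call:
arm_command([
  [[0, -0.03, 0.05, 0, 0, 0, -0.46], [0, -0.03, 0.05, 0, 0, 0, -0.46], [0, 0, 0, 0, 0, 0, 0]],
])

```text
time_s: 9.8
eef_pos: [463.1, 276.4, 81.6]
ee_rot: [0.0, -0.452, 0.892, -0.002]
force: [5.8, -10.9, 0.5]
grip_width: -0.005
grip_force: 5.3
```

The force rose to 12 N at the expected closed angle, so the arm is at its stop. I'll back away, lift and check.

Call:
arm_command([
  [[0, 0, -0.3, 0, 0, 0, 0], [0, 0, -0.2, -0.2, 0, 0, 0], [0, 0, 0, -0.9, 0, 0, 0], [0, 0, 0, -0.9, 0, 0, 0], [0, 0, 0, -0.6, 0, 0, 0], [0, 0, 0, 0, 0, 0, 0]],
])

```text
time_s: 10.55
eef_pos: [483.3, 263.3, 214.1]
ee_rot: [0.003, -0.453, 0.891, -0.0]
force: [-0.2, -0.1, -1.3]
grip_width: -0.0
grip_force: 0.0
```

```bash
python3 - <<'E'
from h import *
s=sense();print(s['eef_pos'],s['force'])
im=capture("wrist")[:,:,::-1];S=capture("scene")[150:230,200:300,::-1]
o=np.zeros((400,800,3),np.uint8);o[:,:400]=im[:,120:520]
o[:320,400:]=cv2.resize(S,None,fx=4,fy=4,interpolation=cv2.INTER_CUBIC);cv2.imwrite("pics/c3.png",o)
C=cam("wrist",s);S=cam("scene")
for n,p in [("knob closed",(444.5,290.1,87)),("post",(424.3,262.8,62)),("boss home",(464.4,316.2,84))]:
    print(n,(proj(C,p)[0]-[120,0]).round(),((proj(S,p)[0]-[200,150])*4+[400,0]).round())
E
```

```text
[483.28256918 263.3171365  214.09391136] [-0.17012945 -0.10480313 -1.34570836]
knob closed [254. 186.] [572. 121.]
post [252. 146.] [579. 203.]
boss home [251. 216.] [571.  85.]
```

View pics/c3.png

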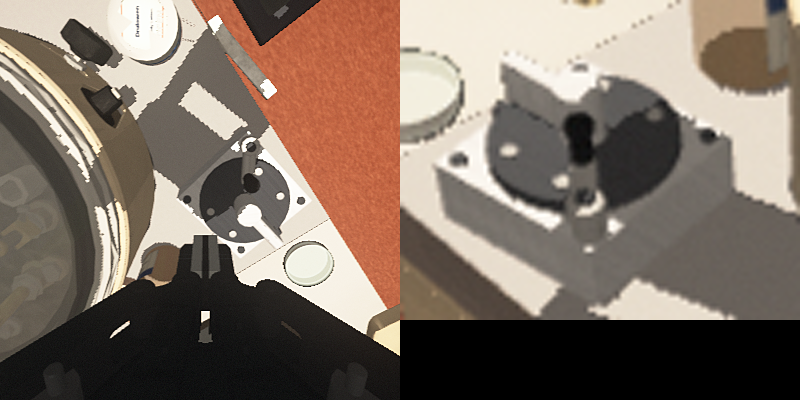

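The wrist view shows the knob at (251,183), in line between the post (250,145) and the boss (250,217). This matches the closed prediction, and the disc is flush. Handing in.

```bash
python3 -c "
from rig import *
print(finish_job())"
```

```text
the job is handed in; nothing more can be done
None
```

I pressed the cassette fully home (hard stop at the flush height), swung the hold-down arm in to its stop, and handed the job in at about 10.6 s. I didn't need to turn it: its keys were already in line when I measured it, although the text said it starts 0.6 rad or more off. The hand-in call gave no verdict.

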